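# Chuck the lemon reamer in the juicer

### The job

Take the yellow ribbed lemon reamer from the wooden rack and stand it in the open chuck on top of the juicer, shank down, until its head sits on the jaws. Then turn the knurled chuck sleeve clockwise, seen from above, until the three jaws have closed firmly on the shank, and let go. Leave the steel grater drum in the rack.

Things in the scene. Friction and masses are not known exactly. Their poses are not given: they have to be found in the camera images.
- reamer: Loose lemon reamer, 60 g: yellow head 44 mm across, 30 mm high (upright collar for the lowest 15 mm, grip it there; ribbed cone above), on a steel shank 14 mm across, 34 mm long. Origin on the axis at the head's underside, z up. Starts upright in one of two holes of a fixed wooden rack, head resting on the rack's top 44 mm above the worktop; rack 62 x 170 mm, holes 90 mm apart along its length.
- grater: The other attachment, in the other hole of the rack, to be left there: dark steel grater drum with a flat top, head 44 mm across and 30 mm high, same shank. Origin on its axis at the head's underside, z up.
- juicer: Fixed juicer drive: white housing 116 mm across, 50 mm high, with an upright chuck. Origin at the underside, on the chuck's axis, z up. Aluminium sleeve 60 mm across, 52 to 95 mm above the origin. Jaw tops at 97 mm: there the reamer's head rests, 30 mm of it above. Open throat 27 to 32 mm wide, 41 mm deep. Grip the sleeve near its upper edge, at any yaw, the head between the fingers.
- chuck_sleeve (a joint): Turn of the knurled chuck sleeve, rad: 0 fully open, growing clockwise seen from above. Starts at 0 to 0.3, stays where left, rubs with 0.2 N m. Each of the three jaws moves in 7.5 mm per rad; they meet the shank at about 1.2 and squeeze it up to the sleeve's stop at 1.33. Turning on against the stop is harmless: the fingers slip round.
Not all that is in view belongs to the job. What is shaped like the reamer but orange or turquoise is not meant.

How it is judged:
By the outcome, as a careful person would: the job done as asked, in the order asked, and still so for the second after the job is handed in, with the robot touching nothing.
It also fails if it takes over 51 s, if anything falls off the work surface, if the arm or the gripper's body presses on something with over 40 N, if the wrist force passes 120 N, or if a joint passes its speed limit or range.

### The arm

A 6-joint arm with a two-finger parallel gripper is mounted at the origin on a cart in front of the work surface, level with it; the furniture and walls round the work are solid. World frame = base frame: x ahead of the robot, y to its left, z up, the work surface at z = 0. Lengths are in m, angles in rad, forces in N, time in s.
With the tool pointing down it reaches from about 0.35 to 0.775 m from the base axis. Payload 7.3 kg.
Tool frame: the origin (TCP) lies at the very end of the fingers, on their centre line; the grasp point (between the pads) lies 19 mm behind it; z points along the fingers, y is the line along which they close (so a half turn about z gives the same grasp; the last joint's range is limited). The gripper opens to 92 mm and grips with 3 to 60 N. Pads are 19 mm wide; open, the fingers measure 130 mm over their backs; the gripper's body (75 mm by 190 mm) begins 47 mm behind the grasp point.
Start: joints at [1.097, 0.342, 1.524, -0, 1.275, -0.146], TCP at [0.169, 0.497, 0.227] pointing down, gripper open.
Joint ranges: [-2.53, 2.53], [-0.77, 2.02], [0.04, 2.7], [-1, 4.14], [0.28, 2.66], [-3.11, 3.11]. Speed limits (rad/s): [2.57, 2.57, 3.14, 3.14, 3.14, 3.14].

### API

Orientations are given as [roll, pitch, yaw] about the fixed x, y, z axes, in that order (R = Rz(yaw) Ry(pitch) Rx(roll)).
In Python, from cell import observe, read_camera, get_calibration, hand_in, search_frame gives the robot as it stands.
- The arm moves only by the tool step_arm, never from a script. Its argument "commands" is a list of rows, each an object with "translation": the shift along the tool's x, y, z in mm, a list of three; "roll": the turn about the tool's z in rad. In form: [{"translation": [x, y, z], "roll": roll}, ...]. A call has 1 to 20 rows; each row shifts and turns the commanded pose from where the row before left it, along the tool's axes as they then stand; what a row does not reach is not made up. A row lasts 1/12 s, in which the tool goes at most 41.7 mm and 7.16 degrees, less where a joint would pass 70% of its speed; a pose out of reach is approached as far as the arm can. A call is refused whole if a number of a shift passes 41.7 or a number of a turn 0.125, either way. A call with a gripper value outside its range is refused whole. "fingers" is the opening, from 0 (shut) to 1 (fully open), set as the call begins (left out, the last holds). The fingers move at their own pace and stop on an object; "grip_force" is the grip in N (left out, the last holds). Time passes only in rows, so rows that do not move let the fingers close. It gives the time, the measured TCP pose, the force, the opening and the grip force at its end, in the units of the state.
- observe(): the state, without advancing time (a new reading comes with each control period).
- read_camera(name): name is "scene" or "top" or "wrist"; returns the picture (400x640x3 uint8, red, green, blue); there is no depth.
- get_calibration(name): a dict with "camera_matrix" (3x3 intrinsics, pixels), "world_from_camera" (4x4, takes a point from camera to world coordinates). Camera axes: x right, y up, looking along -z (the intrinsics and any distortion apply to the point x, -y, -z); pixel columns grow to the right and rows downward; lengths in m; the calibration is good to about 2 mm. A picture is of the moment at which its call begins: read the wrist's pose just before it. get_calibration takes no time and is no camera call; for the wrist camera it gives the pose at the moment of the call.
- hand_in(): hands the job in; it is judged then, once.
Trained networks look in the newest picture that a camera, given by its name, has taken for a name from the list of things; names that differ only in an ending like _2 or _b are one class to them, and where a whole thing is asked for, a point or a joint stands for the part that bears it (a point fixed in the world has none). Each returns a list of dicts, best first, with "confidence" (0 to 1); they miss things now and then, are a little off and sometimes report something else, mostly with a low value. They report only what shows in the picture. A call takes as long as a camera call. They do not tell look-alikes from the thing itself.
- search_frame(camera, name): "at" ([x, y, z] in m, in world coordinates, good to about 4 mm: the middle of the surface that is visible of it).
The state is a dict: "time": time; "qpos": joint angles; "qvel": joint speeds; "joint_efforts": joint torques, N m; "tool_pos": TCP position; "tool_rot": TCP orientation; "contact_force": force on the tool from outside, world axes, zero at the start; "torque": the same for the moment, N m; "opening": finger opening in m; "grip_force": force on a finger pad.
Only numpy, scipy, OpenCV 4.12 (cv2) and the standard library are available. Lean on these libraries where they do the work, as an engineer would, in place of code of your own. Each camera call takes 0.05 s, during which the arm holds its last target. There are 200 camera calls.

## Working session

There is one attempt and no reset: what is moved stays moved. The work goes in short steps, Python scripts to look and compute and a tool call to move; the robot and the scene stay as the last step left them, time stands still between calls to the robot, and variables do not carry over. Pictures are saved under pics/ and viewed, at most 10 in all, crops included, and the job is handed in when it is done.

Besides the shell and the picture viewer there is one more tool, called after ">>>" in YAML: its name, and indented under it one key for each argument. step_arm: Moves the arm, as the interface text tells. Its arguments: {"type":"object","properties":{"commands":{"type":"array"},"fingers":{"type":"number"},"grip_force":{"type":"number"}},"required":["commands"]}

```bash
mkdir -p pics; python3 - <<'E'
from cell import *
import cv2
s=observe();print(s['time'],s['tool_pos'],s['tool_rot'],s['opening'])
for c in ['scene','top']:
    im=read_camera(c);cv2.imwrite(f'pics/{c}0.png',im[:,:,::-1])
    for n in ['reamer','grater','juicer','chuck_sleeve']:
        print(c,n,[( [round(v,3) for v in d['at']],round(d['confidence'],2)) for d in search_frame(c,n)][:4])
print(observe()['time'])
E
```

```text
0.0 [0.16884016 0.49666282 0.22605656] [-3.14005672e+00 -2.11992346e-04  2.81374276e+00] 0.09195833852695057
scene reamer [([0.401, 0.03, 0.054], 0.86), ([0.491, -0.002, 0.047], 0.7), ([0.37, 0.126, 0.052], 0.7), ([0.483, 0.106, 0.063], 0.67)]
scene grater [([0.504, 0.191, 0.07], 0.57)]
scene juicer [([0.429, -0.243, 0.045], 0.75)]
scene chuck_sleeve [([0.428, -0.245, 0.089], 0.81)]
top reamer [([0.375, 0.234, 0.055], 0.88), ([0.498, 0.006, 0.053], 0.86), ([0.366, 0.138, 0.052], 0.77), ([0.403, 0.047, 0.055], 0.6)]
top grater [([0.498, 0.202, 0.075], 0.77)]
top juicer [([0.431, -0.22, 0.045], 0.55)]
top chuck_sleeve [([0.433, -0.214, 0.096], 0.88)]
0.5
```

View pics/scene0.png

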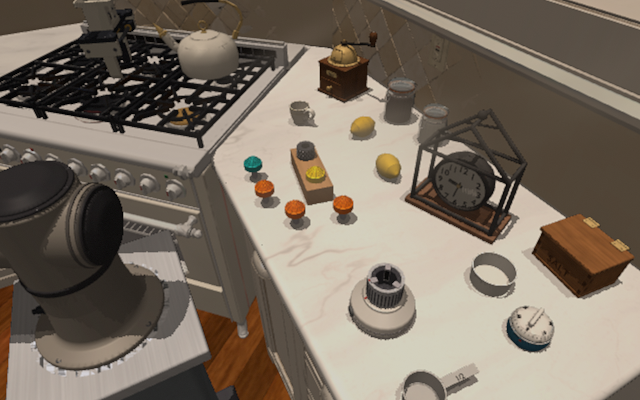

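View pics/top0.png

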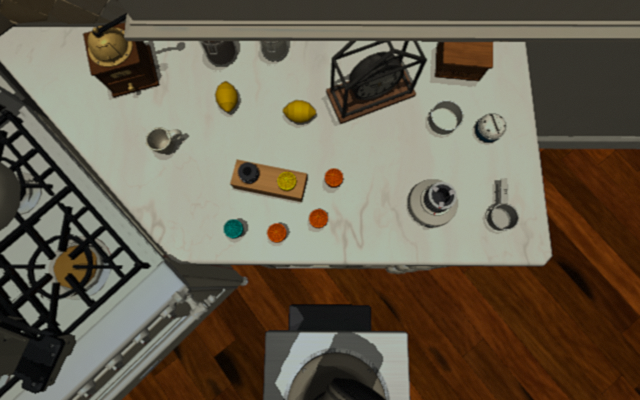

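Candidates in the scene picture: turquoise (253,163), orange (264,188), (295,209) and (343,204), and yellow (316,173), which is (287,181) in the top picture. Only the yellow one stands in the rack, next to the dark drum at scene (305,150), so it fits. I'll confirm it in a crop and triangulate.

```bash
cat > h.py <<'E'
from cell import *
import numpy as np, cv2
def on_plane(c,uv,z,cal=None):
    k=cal or get_calibration(c);K=np.array(k['camera_matrix']);T=np.array(k['world_from_camera'])
    d=np.linalg.inv(K)@[uv[0],uv[1],1];d=T[:3,:3]@(d*[1,-1,-1]);p=T[:3,3]
    return p+d*(z-p[2])/d[2]
E
python3 - <<'E'
from h import *
print(get_calibration('top').keys())
a=cv2.imread('pics/top0.png');b=cv2.imread('pics/scene0.png')
def blob(im,lo,hi,x0,y0,x1,y1):
    m=cv2.inRange(cv2.cvtColor(im,cv2.COLOR_BGR2HSV),lo,hi)[y0:y1,x0:x1];v,u=np.nonzero(m);return (u.min()+u.max())/2+x0,(v.min()+v.max())/2+y0,u.max()-u.min(),v.max()-v.min(),u.mean()+x0,v.mean()+y0
for n,im,box in [('top',a,(270,165,305,200)),('scene',b,(298,158,335,187))]:
    r=blob(im,(22,150,90),(34,255,255),*box);print(n,r,on_plane(n,r[4:6],.058))
print('grater',on_plane('top',(248,172),.074),on_plane('scene',(305,143),.074))
c1=cv2.resize(a[150:210,220:320],None,fx=4,fy=4,interpolation=2);c2=cv2.resize(b[130:210,280:380],None,fx=4,fy=4,interpolation=2)
c3=cv2.resize(a[170:230,400:480],(400,300),interpolation=2);c4=cv2.resize(b[255:330,340:420],(400,300),interpolation=2)
L=np.vstack([c1,c2[:300]]);R=np.vstack([c3,c4])[:540];cv2.imwrite('pics/crop.png',np.hstack([L[:540],R]))
print('chuck',on_plane('top',(441,196),.097),on_plane('scene',(386,276),.097))
E
```

```text
dict_keys(['camera_matrix', 'world_from_camera'])
top (np.float64(286.5), np.float64(181.0), np.int64(19), np.int64(18), np.float64(286.29616724738673), np.float64(180.60627177700349)) [0.48452139 0.11402343 0.058     ]
scene (np.float64(315.0), np.float64(172.0), np.int64(18), np.int64(12), np.float64(314.75409836065575), np.float64(172.55737704918033)) [0.48517933 0.11381225 0.058     ]
grater [0.49981455 0.19940503 0.074     ] [0.50757113 0.2106652  0.074     ]
chuck [ 0.44047179 -0.22485869  0.097     ] [ 0.44422204 -0.22854767  0.097     ]
```

View pics/crop.png

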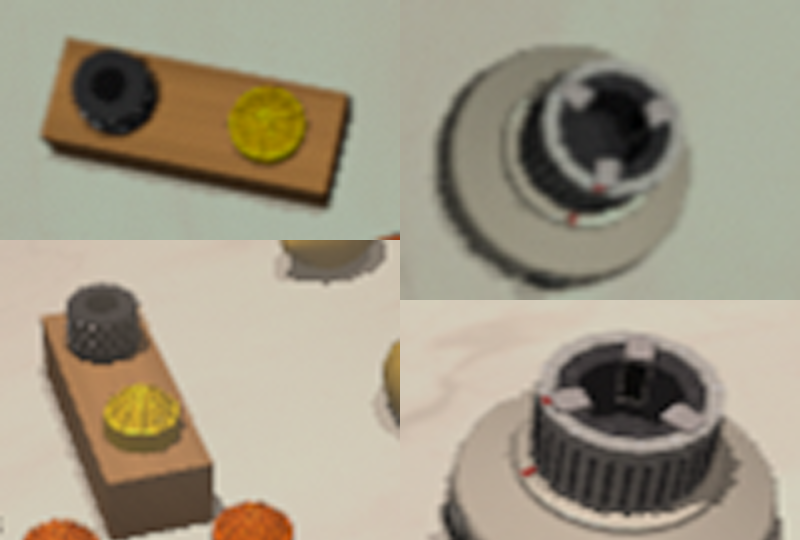

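The crop confirms it: the yellow ribbed head is in the rack at top (287,181), with the dark drum at (248,172). Moving above it now.

>>> step_arm:
  commands:
    - {"translation": [-15,-9,0],"roll": 0}
    - {"translation": [-25,-15.5,0],"roll": 0}
    - {"translation": [-25,-15.5,0],"roll": 0}
    - {"translation": [-25,-15.5,0],"roll": 0}
    - {"translation": [-25,-15.5,0],"roll": 0}
    - {"translation": [-25,-15.5,0],"roll": 0}
    - {"translation": [-25,-15.5,0],"roll": 0}
    - {"translation": [-25,-15.5,0],"roll": 0}
    - {"translation": [-25,-15.5,0],"roll": 0}
    - {"translation": [-25,-15.5,0],"roll": 0}
    - {"translation": [-25,-15.5,0],"roll": 0}
    - {"translation": [-25,-15.5,0],"roll": 0}
    - {"translation": [-25,-15.5,0],"roll": 0}
    - {"translation": [-25,-15.5,0],"roll": 0}
    - {"translation": [-25,-15.5,0],"roll": 0}
    - {"translation": [-25,-15.5,0],"roll": 0}
    - {"translation": [-25,-15.5,0],"roll": 0}
    - {"translation": [-10,-6,0],"roll": 0}
  fingers: 1

```text
time: 2.0
tool_pos: [0.4887, 0.1086, 0.2267]
tool_rot: [-3.141, 0.001, 2.811]
contact_force: [-0.3, -0.8, -0.2]
opening: 0.092
grip_force: 0.0
```

>>> step_arm:
  commands:
    - {"translation": [0,0,5],"roll": 0.117}
    - {"translation": [0,0,5],"roll": 0.117}
    - {"translation": [0,0,5],"roll": 0.117}
    - {"translation": [0,0,5],"roll": 0.117}
    - {"translation": [0,0,5],"roll": 0.117}
    - {"translation": [0,0,5],"roll": 0.117}
    - {"translation": [0,0,5],"roll": 0.117}
    - {"translation": [0,0,5],"roll": 0.117}
    - {"translation": [0,0,5],"roll": 0.117}
    - {"translation": [0,0,5],"roll": 0.117}
    - {"translation": [0,0,5],"roll": 0.117}
    - {"translation": [0,0,5],"roll": 0.117}
    - {"translation": [0,0,0],"roll": 0}
    - {"translation": [0,0,0],"roll": 0}

```text
time: 3.17
tool_pos: [0.4863, 0.1116, 0.1667]
tool_rot: [-3.141, -0.0, 1.414]
contact_force: [0.8, -0.5, 0.2]
opening: 0.092
grip_force: 0.0
```

```bash
python3 - <<'E'
from h import *
s=observe();k=get_calibration('wrist');im=read_camera('wrist')[:,:,::-1];cv2.imwrite('pics/w1.png',im)
print(s['time'],s['tool_pos'],s['tool_rot'],s['qpos'])
m=cv2.inRange(cv2.cvtColor(im,cv2.COLOR_BGR2HSV),(22,150,80),(34,255,255))
n,l,st,ce=cv2.connectedComponentsWithStats(m)
for i in range(1,n):
    if st[i,4]>150: print(st[i],ce[i],on_plane('wrist',ce[i],.058,k))
T=np.array(k['world_from_camera']);print(T[:3,3],-T[:3,2])
for nme in ['reamer','grater']:print(nme,search_frame('wrist',nme)[:3])
E
```

```text
3.1667 [0.48634134 0.11162389 0.16667505] [-3.14094002e+00 -8.25827137e-05  1.41357244e+00] [7.17478231e-02 3.54257429e-01 1.68508279e+00 2.56088249e-04
 1.10286931e+00 2.28856106e-01]
[ 486  137   69   86 4187] [519.8753284  179.92237879] [0.6559929  0.10249527 0.058     ]
[ 296  169   51   51 1993] [321.08278976 193.81485198] [0.48645097 0.11693033 0.058     ]
[0.49895063 0.19104614 0.32459669] [-0.04688512 -0.29055378 -0.95570931]
reamer [{'at': [0.5034, 0.0251, 0.0466], 'confidence': 0.83}, {'at': [0.3837, 0.2289, 0.0522], 'confidence': 0.81}, {'at': [0.3715, 0.1371, 0.052], 'confidence': 0.8}]
grater [{'at': [0.5033, 0.209, 0.0704], 'confidence': 0.66}]
```

View pics/w1.png

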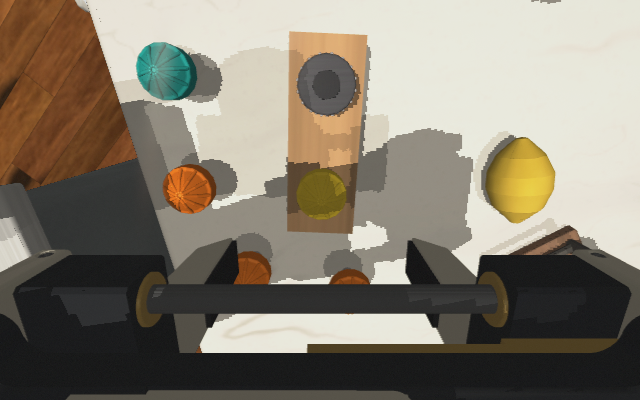

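The wrist view shows the yellow head at (321,194), the drum at (327,83), and the oranges clear of the fingers' path. Descending to grip the collar just above the rack.

>>> step_arm:
  commands:
    - {"translation": [3.4,-1,5],"roll": 0}
    - {"translation": [0,0,15],"roll": 0}
    - {"translation": [0,0,20],"roll": 0}
    - {"translation": [0,0,20],"roll": 0}
    - {"translation": [0,0,20],"roll": 0}
    - {"translation": [0,0,15],"roll": 0}
    - {"translation": [0,0,10],"roll": 0}
    - {"translation": [0,0,8],"roll": 0}
    - {"translation": [0,0,5],"roll": 0}
    - {"translation": [0,0,0],"roll": 0}
    - {"translation": [0,0,0],"roll": 0}

```text
time: 4.23
tool_pos: [0.4866, 0.1148, 0.0491]
tool_rot: [3.141, -0.0, 1.41]
contact_force: [-0.5, 0.2, 0.1]
opening: 0.0919
grip_force: 0.0
```

>>> step_arm:
  commands:
    - {"translation": [0,0,0],"roll": 0}
    - {"translation": [0,0,0],"roll": 0}
    - {"translation": [0,0,0],"roll": 0}
    - {"translation": [0,0,0],"roll": 0}
    - {"translation": [0,0,0],"roll": 0}
    - {"translation": [0,0,0],"roll": 0}
    - {"translation": [0,0,0],"roll": 0}
    - {"translation": [0,0,0],"roll": 0}
    - {"translation": [0,0,0],"roll": 0}
    - {"translation": [0,0,0],"roll": 0}
  fingers: 0
  grip_force: 25

```text
time: 5.07
tool_pos: [0.4863, 0.1148, 0.0487]
tool_rot: [3.142, -0.0, 1.41]
contact_force: [-0.7, 0.2, -0.5]
opening: 0.0423
grip_force: 25.0
```

>>> step_arm:
  commands:
    - {"translation": [0,0,-5],"roll": 0}
    - {"translation": [0,0,-10],"roll": 0}
    - {"translation": [0,0,-15],"roll": 0}
    - {"translation": [0,0,-20],"roll": 0}
    - {"translation": [0,0,-25],"roll": 0}
    - {"translation": [0,0,-25],"roll": 0}
    - {"translation": [0,0,-25],"roll": 0}
    - {"translation": [0,0,-20],"roll": 0}
    - {"translation": [0,0,-6],"roll": 0}
    - {"translation": [0,0,0],"roll": 0}

```text
time: 5.9
tool_pos: [0.4871, 0.1149, 0.2018]
tool_rot: [3.137, -0.001, 1.41]
contact_force: [0.1, -0.1, -1.4]
opening: 0.0424
grip_force: 25.0
```

```bash
python3 - <<'E'
from h import *
s=observe();im=read_camera('wrist')[:,:,::-1];k=get_calibration('wrist');im2=read_camera('scene')[:,:,::-1]
cv2.imwrite('pics/w2.png',np.hstack([cv2.resize(im[150:400,150:500],(400,286)),cv2.resize(im2[60:203,220:420],(400,286))]))
print(s['time'],s['tool_pos'],s['qpos'],s['opening'])
print(on_plane('top',(442.4,195.4),.095),on_plane('scene',(385.6,278.7),.095))
E
```

```text
5.9 [0.48714721 0.11486918 0.20181134] [7.82430200e-02 3.17299484e-01 1.63337060e+00 1.38202339e-04
 1.18651034e+00 2.39190879e-01] 0.042446102782070866
[ 0.44229899 -0.22861009  0.095     ] [ 0.44162473 -0.23156293  0.095     ]
```

View pics/w2.png

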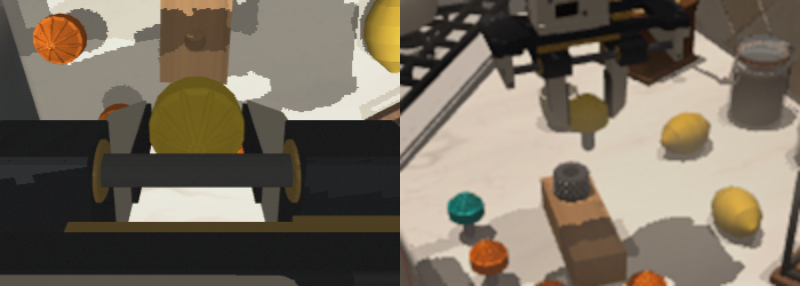

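The reamer is held with its shank vertical (head at crop (197,115)), and the drum is still in the rack. I'll carry it just past the chuck so the wrist camera can see the throat.

>>> step_arm:
  commands:
    - {"translation": [-8,0.4,0],"roll": 0}
    - {"translation": [-16,0.6,0],"roll": 0}
    - {"translation": [-24,0.7,0],"roll": 0}
    - {"translation": [-24,0.7,0],"roll": 0}
    - {"translation": [-24,0.7,0],"roll": 0}
    - {"translation": [-24,0.7,0],"roll": 0}
    - {"translation": [-24,0.7,0],"roll": 0}
    - {"translation": [-24,0.7,0],"roll": 0}
    - {"translation": [-24,0.7,0],"roll": 0}
    - {"translation": [-24,0.7,0],"roll": 0}
    - {"translation": [-24,0.7,0],"roll": 0}
    - {"translation": [-24,0.7,0],"roll": 0}
    - {"translation": [-24,0.7,0],"roll": 0}
    - {"translation": [-24,0.7,0],"roll": 0}
    - {"translation": [-24,0.7,0],"roll": 0}
    - {"translation": [-24,0.7,0],"roll": 0}
    - {"translation": [-24,0.7,0],"roll": 0}
    - {"translation": [-16,0.5,0],"roll": 0}
    - {"translation": [-8,0.3,0],"roll": 0}
    - {"translation": [0,0,0],"roll": 0}

```text
time: 7.67
tool_pos: [0.432, -0.2912, 0.1984]
tool_rot: [-3.14, -0.001, 1.408]
contact_force: [-0.8, 0.2, -0.5]
opening: 0.0423
grip_force: 25.0
```

```bash
python3 - <<'E'
from h import *
s=observe();k=get_calibration('wrist');im=read_camera('wrist')[:,:,::-1]
cv2.imwrite('pics/w3.png',im)
print(s['time'],s['tool_pos'],s['tool_rot'],s['qpos'],s['opening'])
print(search_frame('wrist','chuck_sleeve')[:2],search_frame('wrist','reamer')[:2])
print(on_plane('wrist',(322,217),s['tool_pos'][2]-.0047,k))
import pickle;pickle.dump(k,open('k3.pkl','wb'))
E
```

```text
7.6667 [ 0.43202944 -0.29119826  0.19835248] [-3.13958588e+00 -1.04444060e-03  1.40760364e+00] [-7.40114111e-01  3.60817802e-01  1.57834728e+00 -2.34753181e-04
  1.20467924e+00 -5.76838180e-01] 0.042334097980017894
[{'at': [0.441, -0.2259, 0.0964], 'confidence': 0.74}] [{'at': [0.4349, -0.2792, 0.2108], 'confidence': 0.97}]
[ 0.43555235 -0.26993784  0.19365248]
```

View pics/w3.png

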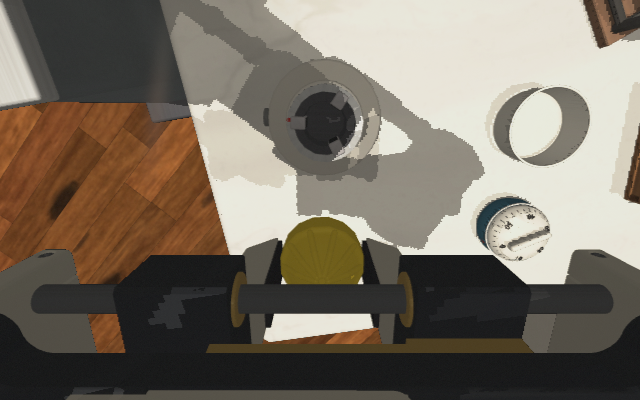

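```bash
python3 - <<'E'
from h import *
import pickle;k=pickle.load(open('k3.pkl','rb'))
im=cv2.imread('pics/w3.png');cv2.imwrite('pics/c3.png',cv2.resize(im[50:190,250:400],(750,600)[:1]+(560,) if 0 else None,fx=4,fy=4,interpolation=2))
for uv in [(325,122),(327,120)]:print(on_plane('wrist',uv,.096,k))
E
```

```text
[ 0.44502454 -0.22635577  0.096     ]
[ 0.44682755 -0.22509803  0.096     ]
```

View pics/c3.png

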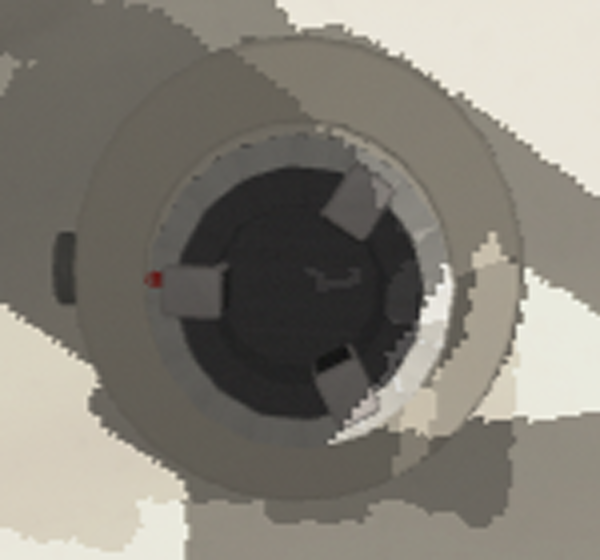

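Ring centre at crop (301,285), i.e. about (325,121) in the wrist picture. Moving above the chuck and inserting.

>>> step_arm:
  commands:
    - {"translation": [5,0,0],"roll": 0}
    - {"translation": [10,0.5,0],"roll": 0}
    - {"translation": [15,0.5,0],"roll": 0}
    - {"translation": [15,0.5,0],"roll": 0}
    - {"translation": [12,0.5,0],"roll": 0}
    - {"translation": [8,0,5],"roll": 0}
    - {"translation": [0,0,12],"roll": 0}
    - {"translation": [0,0,15],"roll": 0}
    - {"translation": [0,0,12],"roll": 0}
    - {"translation": [0,0,5],"roll": 0}
    - {"translation": [0,0,0],"roll": 0}
    - {"translation": [0,0,0],"roll": 0}
    - {"translation": [0,0,0],"roll": 0}

```text
time: 8.9
tool_pos: [0.4458, -0.2263, 0.1514]
tool_rot: [3.14, 0.001, 1.41]
contact_force: [-0.9, 0.3, -0.4]
opening: 0.0427
grip_force: 25.0
```

>>> step_arm:
  commands:
    - {"translation": [0,0,3],"roll": 0}
    - {"translation": [0,0,5],"roll": 0}
    - {"translation": [0,0,5],"roll": 0}
    - {"translation": [0,0,5],"roll": 0}
    - {"translation": [0,0,5],"roll": 0}
    - {"translation": [0,0,5],"roll": 0}
    - {"translation": [0,0,5],"roll": 0}
    - {"translation": [0,0,4],"roll": 0}
    - {"translation": [0,0,3],"roll": 0}
    - {"translation": [0,0,2],"roll": 0}
    - {"translation": [0,0,0],"roll": 0}
    - {"translation": [0,0,0],"roll": 0}

```text
time: 9.9
tool_pos: [0.4454, -0.2261, 0.1087]
tool_rot: [3.142, -0.0, 1.41]
contact_force: [-0.3, 0.3, -0.2]
opening: 0.0427
grip_force: 25.0
```

>>> step_arm:
  commands:
    - {"translation": [0,0,2],"roll": 0}
    - {"translation": [0,0,2],"roll": 0}
    - {"translation": [0,0,1],"roll": 0}
    - {"translation": [0,0,1],"roll": 0}
    - {"translation": [0,0,0],"roll": 0}
    - {"translation": [0,0,0],"roll": 0}

```text
time: 10.4
tool_pos: [0.4454, -0.2261, 0.1027]
tool_rot: [-3.142, -0.0, 1.41]
contact_force: [-0.5, 0.2, -0.1]
opening: 0.0427
grip_force: 25.0
```

>>> step_arm:
  commands:
    - {"translation": [0,0,0.7],"roll": 0}
    - {"translation": [0,0,0.5],"roll": 0}
    - {"translation": [0,0,0],"roll": 0}
    - {"translation": [0,0,0],"roll": 0}

```text
time: 10.73
tool_pos: [0.4455, -0.2261, 0.1017]
tool_rot: [3.141, 0.0, 1.41]
contact_force: [-0.7, -0.4, 2.4]
opening: 0.0427
grip_force: 25.0
```

>>> step_arm:
  commands:
    - {"translation": [0,0,0],"roll": 0}
    - {"translation": [0,0,0],"roll": 0}
    - {"translation": [0,0,0],"roll": 0}
    - {"translation": [0,0,0],"roll": 0}
    - {"translation": [0,0,0],"roll": 0}
    - {"translation": [0,0,0],"roll": 0}
    - {"translation": [0,0,0],"roll": 0}
    - {"translation": [0,0,0],"roll": 0}
    - {"translation": [0,0,0],"roll": 0}
    - {"translation": [0,0,0],"roll": 0}
  fingers: 1

```text
time: 11.57
tool_pos: [0.4454, -0.2261, 0.1015]
tool_rot: [3.142, -0.0, 1.41]
contact_force: [-0.3, 0.6, 0.1]
opening: 0.0921
grip_force: 0.0
```

```bash
python3 - <<'E'
from h import *
s=observe();im=read_camera('wrist')[:,:,::-1];im2=read_camera('scene')[:,:,::-1]
cv2.imwrite('pics/w4.png',np.hstack([cv2.resize(im[100:400,150:500],(400,343)),cv2.resize(im2[200:343,300:467],(400,343),interpolation=2)]))
print(s['time'],s['tool_pos'],s['contact_force'],s['qpos'])
E
```

```text
11.5667 [ 0.4454083  -0.22609425  0.1014882 ] [-0.28294853  0.55157968  0.06267531] [-6.23328750e-01  4.38154558e-01  1.76443534e+00  1.09933691e-04
  9.39011595e-01 -4.62409125e-01]
```

View pics/w4.png

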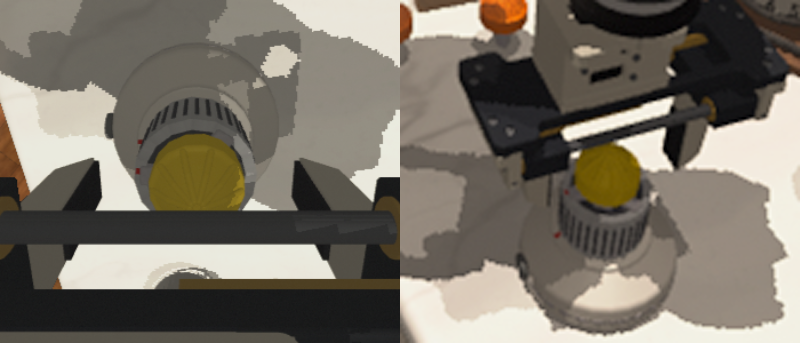

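The head sits in the chuck, centred between the fingers (left crop (197,185)). Going down to the sleeve's upper part and gripping.

>>> step_arm:
  commands:
    - {"translation": [0,0,3],"roll": 0}
    - {"translation": [0,0,5],"roll": 0}
    - {"translation": [0,0,5],"roll": 0}
    - {"translation": [0,0,4],"roll": 0}
    - {"translation": [0,0,2],"roll": 0}
    - {"translation": [0,0,0],"roll": 0}

```text
time: 12.17
tool_pos: [0.4451, -0.2258, 0.0817]
tool_rot: [-3.14, -0.001, 1.41]
contact_force: [-1.2, -0.1, -0.6]
opening: 0.0923
grip_force: 0.0
```

>>> step_arm:
  commands:
    - {"translation": [0,0,0],"roll": 0}
    - {"translation": [0,0,0],"roll": 0}
    - {"translation": [0,0,0],"roll": 0}
    - {"translation": [0,0,0],"roll": 0}
    - {"translation": [0,0,0],"roll": 0}
    - {"translation": [0,0,0],"roll": 0}
    - {"translation": [0,0,0],"roll": 0}
    - {"translation": [0,0,0],"roll": 0}
  fingers: 0
  grip_force: 45

```text
time: 12.83
tool_pos: [0.4449, -0.226, 0.0826]
tool_rot: [-3.141, -0.0, 1.41]
contact_force: [-3.9, 1.1, 3.6]
opening: 0.059
grip_force: 45.0
```

Gripped with little side force. Turning clockwise (positive roll).

>>> step_arm:
  commands:
    - {"translation": [0,0,0],"roll": 0.04}
    - {"translation": [0,0,0],"roll": 0.07}
    - {"translation": [0,0,0],"roll": 0.07}
    - {"translation": [0,0,0],"roll": 0.07}
    - {"translation": [0,0,0],"roll": 0.07}
    - {"translation": [0,0,0],"roll": 0.07}
    - {"translation": [0,0,0],"roll": 0.07}
    - {"translation": [0,0,0],"roll": 0.07}
    - {"translation": [0,0,0],"roll": 0.07}
    - {"translation": [0,0,0],"roll": 0.07}
    - {"translation": [0,0,0],"roll": 0.07}
    - {"translation": [0,0,0],"roll": 0.07}
    - {"translation": [0,0,0],"roll": 0.07}
    - {"translation": [0,0,0],"roll": 0.07}

```text
time: 14.0
tool_pos: [0.4465, -0.2272, 0.0827]
tool_rot: [3.139, -0.001, 0.457]
contact_force: [2.2, -4.5, -2.1]
opening: 0.0593
grip_force: 45.0
```

```bash
python3 -c "
from cell import *
s=observe();print(s['tool_rot'],s['contact_force'],s['torque'],s['qpos'][5])"
```

```text
[ 3.13857825e+00 -1.25616592e-03  4.56793359e-01] [ 2.18873686 -4.4632757  -2.06499973] [-0.39809721  0.07240773  0.16686586] 0.4906342027720225
```

>>> step_arm:
  commands:
    - {"translation": [0,0,0],"roll": 0.05}
    - {"translation": [0,0,0],"roll": 0.05}
    - {"translation": [0,0,0],"roll": 0.05}
    - {"translation": [0,0,0],"roll": 0.05}
    - {"translation": [0,0,0],"roll": 0.05}
    - {"translation": [0,0,0],"roll": 0.05}
    - {"translation": [0,0,0],"roll": 0.05}
    - {"translation": [0,0,0],"roll": 0.05}
  grip_force: 55

```text
time: 14.67
tool_pos: [0.4472, -0.2281, 0.0828]
tool_rot: [3.137, -0.003, 0.062]
contact_force: [0.3, -6.8, -3.3]
opening: 0.0592
grip_force: 55.0
```

```bash
python3 -c "
from cell import *
s=observe();print(s['tool_rot'],s['contact_force'],s['torque'],s['qpos'][5])"
```

```text
[ 3.1365699  -0.00331172  0.06233817] [ 0.33414518 -6.81027592 -3.30946518] [-1.19701655  0.14398909  2.19510847] 0.8866488930057537
```

>>> step_arm:
  commands:
    - {"translation": [0,0,0],"roll": 0.05}
    - {"translation": [0,0,0],"roll": 0.05}
    - {"translation": [0,0,0],"roll": 0.05}
    - {"translation": [0,0,0],"roll": 0.05}
    - {"translation": [0,0,0],"roll": 0.05}
    - {"translation": [0,0,0],"roll": 0.05}

```text
time: 15.17
tool_pos: [0.4475, -0.229, 0.0835]
tool_rot: [3.136, -0.006, -0.237]
contact_force: [2.2, -8.8, 1.4]
opening: 0.0591
grip_force: 55.0
```

```bash
python3 -c "
from cell import *
s=observe();print(s['tool_rot'],s['contact_force'],s['torque'],s['qpos'][5])"
```

```text
[ 3.13579693 -0.00598257 -0.23687522] [ 2.19685589 -8.83771441  1.38265908] [-1.78074412 -0.27213561  2.04060126] 1.1866656767444757
```

Torque has levelled off near 2 N·m, so the fingers are slipping against the stop. Releasing and rising.

>>> step_arm:
  commands:
    - {"translation": [0,0,0],"roll": 0}
    - {"translation": [0,0,0],"roll": 0}
    - {"translation": [0,0,0],"roll": 0}
    - {"translation": [0,0,0],"roll": 0}
    - {"translation": [0,0,0],"roll": 0}
    - {"translation": [0,0,0],"roll": 0}
    - {"translation": [0,0,0],"roll": 0}
    - {"translation": [0,0,0],"roll": 0}
  fingers: 1

```text
time: 15.83
tool_pos: [0.4454, -0.226, 0.0824]
tool_rot: [-3.141, 0.0, -0.24]
contact_force: [0.6, -0.1, -0.1]
opening: 0.0917
grip_force: 0.0
```

>>> step_arm:
  commands:
    - {"translation": [0,0,-5],"roll": 0}
    - {"translation": [0,0,-10],"roll": 0}
    - {"translation": [0,0,-15],"roll": 0}
    - {"translation": [0,0,-20],"roll": 0}
    - {"translation": [0,0,-20],"roll": 0}
    - {"translation": [0,0,-20],"roll": 0}
    - {"translation": [0,0,-15],"roll": 0}
    - {"translation": [-20,0,-5],"roll": 0}
    - {"translation": [-30,0,0],"roll": 0}
    - {"translation": [-30,0,0],"roll": 0}
    - {"translation": [-10,0,0],"roll": 0}
    - {"translation": [0,0,0],"roll": 0}
    - {"translation": [0,0,0],"roll": 0}

```text
time: 16.92
tool_pos: [0.3586, -0.2052, 0.1935]
tool_rot: [3.141, -0.002, -0.241]
contact_force: [0.0, -1.4, 0.3]
opening: 0.0917
grip_force: 0.0
```

```bash
python3 - <<'E'
from h import *
s=observe();im=read_camera('wrist')[:,:,::-1];im2=read_camera('scene')[:,:,::-1]
cv2.imwrite('pics/w5.png',np.hstack([cv2.resize(im[0:300,150:500],(400,343)),cv2.resize(im2[200:343,300:467],(400,343),interpolation=2)]))
print(s['time'],s['tool_pos'],s['contact_force'])
E
```

```text
16.9167 [ 0.35862245 -0.20522561  0.19352224] [ 0.02957778 -1.3642482   0.26216327]
```

View pics/w5.png

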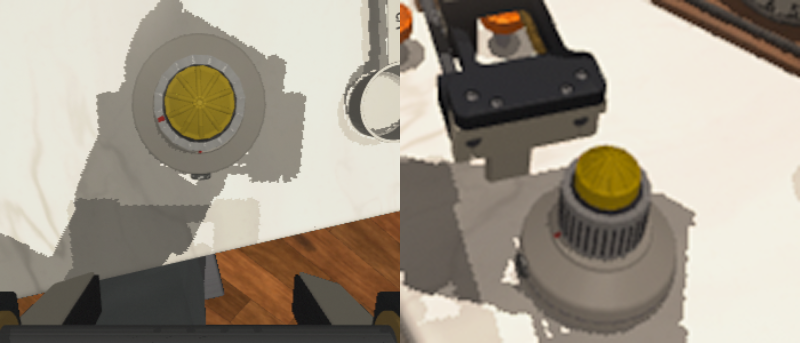

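The reamer is seated and upright in the chuck. The sleeve mark at left crop (160,118) has moved clockwise from the housing mark at (200,152). I'll measure that turn.

```bash
python3 - <<'E'
from h import *
import pickle
def marks(im,k):
    h=cv2.cvtColor(im,cv2.COLOR_BGR2HSV);m=cv2.inRange(h,(0,120,60),(6,255,255))|cv2.inRange(h,(172,120,60),(180,255,255))
    n,l,st,ce=cv2.connectedComponentsWithStats(m,connectivity=8)
    for i in range(1,n):
        if st[i,4]<2: continue
        for z in (.095,.052):
            d=on_plane('wrist',ce[i],z,k)[:2]-[.4455,-.2262]
            if np.hypot(*d)<.05: print(ce[i].round(1),st[i,4],'z',z,'r',np.hypot(*d).round(4),'ang',np.arctan2(d[1],d[0]).round(3))
print('before');marks(cv2.imread('pics/w3.png'),pickle.load(open('k3.pkl','rb')))
k=get_calibration('wrist');print('after');marks(read_camera('wrist')[:,:,::-1].copy(),k)
E
```

```text
before
[288.5 119.5] 8 z 0.095 r 0.0294 ang 2.922
[288.5 119.5] 8 z 0.052 r 0.0338 ang 2.989
after
[290.8 104.2] 23 z 0.095 r 0.0258 ang 1.724
[290.8 104.2] 23 z 0.052 r 0.0296 ang 1.676
[325. 133.] 3 z 0.095 r 0.0316 ang 2.977
[325. 133.] 3 z 0.052 r 0.0354 ang 2.982
```

The sleeve reads about 1.25 to 1.28 rad, with a measurement error of about 0.1. One more stroke at full grip will make sure of the stop.

>>> step_arm:
  commands:
    - {"translation": [15,0,0],"roll": 0}
    - {"translation": [30,0,0],"roll": 0}
    - {"translation": [30,0,0],"roll": 0}
    - {"translation": [15,0,5],"roll": 0}
    - {"translation": [0,0,15],"roll": 0}
    - {"translation": [0,0,20],"roll": 0}
    - {"translation": [0,0,20],"roll": 0}
    - {"translation": [0,0,20],"roll": 0}
    - {"translation": [0,0,15],"roll": 0}
    - {"translation": [0,0,10],"roll": 0}
    - {"translation": [0,0,5],"roll": 0}
    - {"translation": [0,0,0],"roll": 0}
    - {"translation": [0,0,0],"roll": 0}

```text
time: 18.15
tool_pos: [0.4459, -0.2263, 0.0828]
tool_rot: [3.142, -0.001, -0.24]
contact_force: [-0.2, 0.6, 0.6]
opening: 0.0916
grip_force: 0.0
```

>>> step_arm:
  commands:
    - {"translation": [0,0,0],"roll": 0}
    - {"translation": [0,0,0],"roll": 0}
    - {"translation": [0,0,0],"roll": 0}
    - {"translation": [0,0,0],"roll": 0}
    - {"translation": [0,0,0],"roll": 0}
    - {"translation": [0,0,0],"roll": 0}
    - {"translation": [0,0,0],"roll": 0}
    - {"translation": [0,0,0],"roll": 0}
  fingers: 0
  grip_force: 60

```text
time: 18.82
tool_pos: [0.4454, -0.2284, 0.0829]
tool_rot: [3.138, -0.002, -0.24]
contact_force: [-3.0, -10.9, -1.7]
opening: 0.059
grip_force: 60.0
```

>>> step_arm:
  commands:
    - {"translation": [0,0,0],"roll": 0.04}
    - {"translation": [0,0,0],"roll": 0.04}
    - {"translation": [0,0,0],"roll": 0}

```text
time: 19.07
tool_pos: [0.4454, -0.2285, 0.0829]
tool_rot: [3.138, -0.002, -0.321]
contact_force: [-3.0, -9.0, -1.4]
opening: 0.0592
grip_force: 60.0
```

```bash
python3 -c "
from cell import *
s=observe();print(s['tool_rot'],s['contact_force'],s['torque'],s['qpos'][5])"
```

```text
[ 3.13791522e+00 -1.82526214e-03 -3.21117107e-01] [-2.98647299 -9.01119795 -1.41998226] [-1.43395666  0.61388437  0.16069691] 1.2690453674177222
```

>>> step_arm:
  commands:
    - {"translation": [0,0,0],"roll": 0.05}
    - {"translation": [0,0,0],"roll": 0.05}
    - {"translation": [0,0,0],"roll": 0.05}
    - {"translation": [0,0,0],"roll": 0.05}
    - {"translation": [0,0,0],"roll": 0.05}
    - {"translation": [0,0,0],"roll": 0.05}
    - {"translation": [0,0,0],"roll": 0.05}

```text
time: 19.65
tool_pos: [0.4462, -0.2296, 0.0835]
tool_rot: [3.137, -0.006, -0.666]
contact_force: [-3.4, -10.1, 1.0]
opening: 0.0589
grip_force: 60.0
```

```bash
python3 -c "
from cell import *
s=observe();print(s['tool_rot'],s['contact_force'],s['torque'],s['qpos'][5])"
```

```text
[ 3.13670431 -0.00616827 -0.6663036 ] [ -3.42313528 -10.07903641   0.98211163] [-1.90054856  1.2503704   2.09032329] 1.61651880970052
```

>>> step_arm:
  commands:
    - {"translation": [0,0,0],"roll": 0}
    - {"translation": [0,0,0],"roll": 0}
    - {"translation": [0,0,0],"roll": 0}
    - {"translation": [0,0,0],"roll": 0}
    - {"translation": [0,0,0],"roll": 0}
    - {"translation": [0,0,0],"roll": 0}
    - {"translation": [0,0,0],"roll": 0}
    - {"translation": [0,0,0],"roll": 0}
  fingers: 1

```text
time: 20.32
tool_pos: [0.4454, -0.226, 0.0825]
tool_rot: [-3.141, 0.0, -0.67]
contact_force: [0.0, -0.4, 0.5]
opening: 0.0917
grip_force: 0.0
```

>>> step_arm:
  commands:
    - {"translation": [0,0,-5],"roll": 0}
    - {"translation": [0,0,-10],"roll": 0}
    - {"translation": [0,0,-15],"roll": 0}
    - {"translation": [0,0,-20],"roll": 0}
    - {"translation": [0,0,-20],"roll": 0}
    - {"translation": [0,0,-20],"roll": 0}
    - {"translation": [0,0,-15],"roll": 0}
    - {"translation": [-15,0,-5],"roll": 0}
    - {"translation": [-25,0,0],"roll": 0}
    - {"translation": [-25,0,0],"roll": 0}
    - {"translation": [-10,0,0],"roll": 0}
    - {"translation": [0,0,0],"roll": 0}
    - {"translation": [0,0,0],"roll": 0}

```text
time: 21.4
tool_pos: [0.3874, -0.18, 0.1935]
tool_rot: [-3.141, -0.003, -0.67]
contact_force: [0.8, -0.0, 0.4]
opening: 0.0918
grip_force: 0.0
```

```bash
python3 - <<'E'
from h import *
s=observe();print(s['time'],s['tool_pos'],s['tool_rot'],s['contact_force'])
k=get_calibration('wrist');im=read_camera('wrist')[:,:,::-1].copy();cv2.imwrite('pics/w6.png',im)
h=cv2.cvtColor(im,cv2.COLOR_BGR2HSV);y=cv2.inRange(h,(22,150,60),(34,255,255))
n,l,st,ce=cv2.connectedComponentsWithStats(y)
for i in range(1,n):
    if st[i,4]>300: print('yellow',st[i],on_plane('wrist',ce[i],.112,k))
m=cv2.inRange(h,(0,120,60),(6,255,255))|cv2.inRange(h,(172,120,60),(180,255,255))
n,l,st,ce=cv2.connectedComponentsWithStats(m)
for i in range(1,n):
  for z in (.095,.052):
    d=on_plane('wrist',ce[i],z,k)[:2]-[.4455,-.2262]
    if np.hypot(*d)<.05: print(ce[i].round(1),st[i,4],'z',z,'r',np.hypot(*d).round(4),'ang',np.arctan2(d[1],d[0]).round(3))
E
```

```text
21.4 [ 0.38736842 -0.18003162  0.19347661] [-3.14138098e+00 -2.55081155e-03 -6.70115900e-01] [ 0.80071504 -0.0332527   0.36005601]
yellow [ 295   79   61   63 2940] [ 0.44482809 -0.22800153  0.112     ]
[300.1 135.5] 17 z 0.095 r 0.026 ang 1.729
[300.1 135.5] 17 z 0.052 r 0.0309 ang 1.749
```

View pics/w6.png

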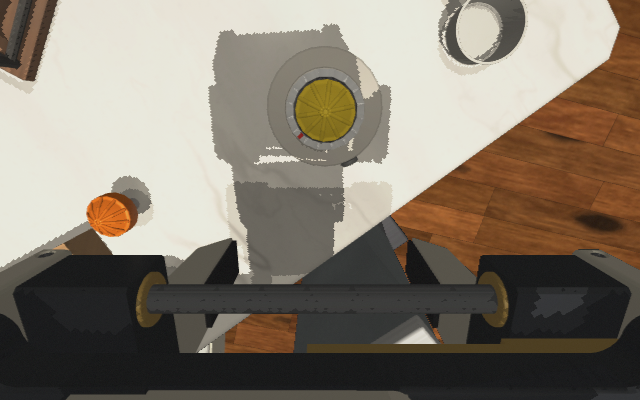

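The sleeve mark hasn't moved after a second stroke (1.724 against 1.729 rad), so it is at the stop. The reamer is centred and the gripper is clear of everything.

```bash
python3 -c "
from cell import *
print(hand_in())"
```

```text
the job is handed in; nothing more can be done
None
```

I handed the job in at about 21 s: the yellow reamer is seated in the chuck, with the sleeve turned clockwise to its stop and the gripper clear. I didn't touch the grater drum.

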